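# Clear the drilling jig and hold the cast lever level over its pins

### The arm

A 7-joint arm with a two-finger parallel gripper is mounted at the origin on a cart in front of the work surface, level with it; the furniture and walls round the work are solid. World frame = base frame: x ahead of the robot, y to its left, z up, the work surface at z = 0. Lengths are in m, angles in degrees, forces in N, time in s.
With the tool pointing down it reaches from about 0.4 to 0.85 m from the base axis. Payload 6.9 kg.
Tool frame: the origin (TCP) lies midway between the tips of the shut fingers; the grasp point (between the pads) lies 19 mm behind it; z points along the fingers, y is the line along which they close (so a half turn about z gives the same grasp; the last joint's range is limited). The gripper opens to 85 mm and grips with 20 to 120 N. Pads are 22 mm wide; open, the fingers measure 114 mm over their backs; the gripper's body (76 mm by 85 mm) begins 54 mm behind the grasp point. The pads swing forward as they close: fully open they stand 13 mm farther back than shut.
Start: joints at [73.539, 29.078, -13.613, 85.955, 7.202, 65.827, -8.869], TCP at [0.239, -0.577, 0.231] pointing down, gripper open.
Joint ranges: [-176.47, 176.47], [-13.61, 117.27], [-81.72, 77.17], [0.22, 143.17], [-87.28, 267.28], [10, 112.55], [-165.47, 165.47]. Speed limits (degrees/s): [136.94, 136.94, 180, 180, 180, 180, 180].

### API

Orientations are given as a 3x3 rotation matrix whose columns are the frame's x, y, z axes.
In Python, from station import sensors, eyes, job gives the robot as it stands.
- The arm moves only by the shell command python3 -m handwheel 'ROWS' [FORCE]. ROWS is JSON, a list that holds one entry, the list of rows, each a list of 7 numbers: the shift along the tool's x, y, z in units of 15 cm (1.0 is 15 cm), then the turn, a rotation vector about the tool's x, y, z in units of 90 degrees (1.0 is 90 degrees), then the opening, from -1 (shut) to 1 (fully open). In form: [[[dx, dy, dz, rx, ry, rz, claw], ...]]. A call has 1 to 10 rows; each row is the pose to reach, as a shift and turn from the pose commanded when the call began, along the tool's axes at that moment; what a row does not reach only later rows make up. A row lasts 1/12 s, in which the tool goes at most 41.7 mm and 7.16 degrees, less where a joint would pass 70% of its speed; a pose out of reach is approached as far as the arm can. A call with a number of a shift or a turn outside -1 to 1 is refused whole. A call with a gripper value outside its range is refused whole. The fingers move at their own pace and stop on an object; FORCE is the grip in N (left out, the last holds). Time passes only in rows, so rows that repeat a pose let the fingers close. It gives the time, the measured TCP pose, the force, the opening and the grip force at its end, in the units of the state.
- sensors.state(): the state, without advancing time (a new reading comes with each control period).
- eyes.read_camera(name): name is "scene" or "top" or "wrist"; returns a dict with "color" (384x512x3 uint8, red, green, blue), "camera_matrix" (3x3 intrinsics, pixels), "rvec" (rotation vector, rad) and "tvec" (3), from world to camera coordinates, as OpenCV has them; the wrist camera has in their place "T_tool_cam" (4x4, takes a point from camera to tool coordinates, whose origin is the TCP and whose axes are the flange's). Camera axes: x right, y down, z forward; pixel columns grow to the right and rows downward; lengths in m; the calibration is good to about 2 mm. A picture is of the moment at which its call begins: read the wrist's pose just before it. There is no depth.
- job.close_job(): hands the job in; it is judged then, once.
The state is a dict: "clock": time; "joint_positions": joint angles; "joint_velocities": joint speeds; "joint_efforts": joint torques, N m; "position": TCP position; "tool_rot": TCP orientation; "contact_force": force on the tool from outside, world axes, zero at the start; "wrist_torque": the same for the moment, N m; "opening": finger opening in m; "grip_force": force on a finger pad.
Only numpy, scipy, OpenCV 4.12 (cv2) and the standard library are available. Lean on these libraries where they do the work, as an engineer would, in place of code of your own. Each camera call takes 0.05 s, during which the arm holds its last target. There are 200 camera calls.

### The job

The drilling jig is needed: take the two jars that are parked on it and set each one upright in its own cell of the blue two-cell crate. Then lift the green cast lever at its balance point (the yellow band) and hold it level over the jig, its boss bore over the thick pin and its eye bore over the thin pin, about 2 cm clear of the pin tops. Finish while still holding it there, and leave the black-capped jar, the black tape roll and the glue bottle alone.

Things in the scene. Friction and masses are not known exactly. Their poses are not given: they have to be found in the camera images.
- jig: Drilling jig, fixed: flat aluminium plate 200 (x) x 90 (y) x 12 mm with two upright steel pins. Origin: centre of its underside, on the worktable; x runs along its length from the thick pin to the thin pin, z up. The jars stand on its 12 mm high top between the pins. To suit the pins the lever must lie with its x and y axes parallel to and pointing the same way as the jig's.
- boss_pin (a point): Centre of the top of the jig's thick pin (20 mm diameter), 25 mm above the plate and 37 mm above the worktable; at x -68.5, y -14 mm in the jig's frame.
- eye_pin (a point): Centre of the top of the jig's thin pin (9 mm diameter), 25 mm above the plate and 37 mm above the worktable; at x +68.5, y +14 mm in the jig's frame.
- crate: Blue open crate, fixed, 155 (x) x 85 (y) x 30 mm high, walls, divider and floor 5 mm thick, divided into two cells, each 70 x 75 mm inside. Origin: centre of its underside on the worktable; the cells lie side by side along x.
- cell_a (a point): Centre of the inner floor of the crate's cell on its -x side (5 mm above the worktable). Its axes are the crate's.
- cell_b (a point): Centre of the inner floor of the crate's cell on its +x side (5 mm above the worktable). Its axes are the crate's.
- jar_blue: Small round jar with a white cap and blue contents, 45 mm diameter, 60 mm high, 0.05 to 0.08 kg, upright on the jig. Origin: centre of its underside, z up.
- jar_sand: Small round jar with a yellow cap and sand-coloured contents, 37 mm diameter, 55 mm high, 0.05 to 0.08 kg, upright on the jig. Origin: centre of its underside, z up.
- lever: Green cast-iron offset lever, 0.5 to 0.75 kg: heavy boss (44 mm wide, 34 high) at one end, small eye (26 wide, 20 high) at the other. Arm 16 mm wide (y), 20 mm high, straight along x from -22 to +38 mm, then bent to +y. Origin: underside of the arm below the balance point, marked by a yellow band (weight 5 mm to +y of it). x: boss to eye, z up. Grip here, closing along y.
- boss_bore (a point): Centre of the lower mouth of the hole through the lever's boss (22 mm diameter), at x -44.5, y 0, z 0 mm in the lever's frame.
- eye_bore (a point): Centre of the lower mouth of the hole through the lever's eye (11 mm diameter), at x +92.5, y +28, z 0 mm in the lever's frame.
- toggle_clamp: Toggle clamp on a wooden base 200 (x) x 120 (y) x 15 mm, fixed, between the crate and the jig: not used, but an obstacle. Its upright red handle stands at x -53, y 0 mm in its frame and reaches 165 mm above the worktable; carry things round it or well over it. Origin: centre of the base's underside.
- jar_nuts: Bystander: clear jar with a black cap, 52 mm diameter, 50 mm high. Origin: centre of its underside.
- tape_roll: Bystander: black tape roll lying flat, 64 mm diameter, 19 mm high. Origin: centre of its underside.
- glue_bottle: Bystander: white glue bottle with an orange tip, 50 mm wide, 134 mm high. Origin: centre of its underside.
Things that resemble listed ones, but are neither listed nor needed, are in the scene too. There is more than one size of the jar_sand; the one meant has the size given above.

How it is judged:
By the outcome, as a careful person would: the job done as asked, in the order asked, and still so for the second after the job is handed in, while the arm keeps its last pose, push and grip.
It also fails if it takes over 72 s, if anything falls off the work surface, if the arm or the gripper's body presses on something with over 40 N, if the wrist force passes 120 N, or if a joint passes its speed limit or range.

## Working session

There is one attempt and no reset: what is moved stays moved. The work goes in short steps, Python scripts to look and compute and a shell command to move; the robot and the scene stay as the last step left them, time stands still between calls to the robot, and variables do not carry over. Pictures are saved under pics/ and viewed, at most 10 in all, crops included, and the job is handed in when it is done.

```bash
mkdir -p pics; ls; python3 - <<'E'
from station import sensors, eyes, job
import cv2,json,numpy as np
s=sensors.state()
print({k:np.round(v,3).tolist() for k,v in s.items()})
ims={}
for n in("scene","top"):
    c=eyes.read_camera(n); cv2.imwrite(f"pics/{n}.png",cv2.resize(c["color"][...,::-1],(800,600),interpolation=cv2.INTER_CUBIC))
    np.savez(f"{n}.npz",**{k:np.array(v) for k,v in c.items()})
    print(n,c["camera_matrix"],c["rvec"],c["tvec"])
E
```

```text
pics
{'clock': 0.0, 'joint_positions': [73.539, 29.125, -13.607, 86.009, 7.204, 65.828, -8.869], 'joint_velocities': [0.066, 0.004, 0.02, -0.016, -0.016, -0.036, 0.111], 'joint_efforts': [-0.001, -62.06, -2.187, -24.966, 0.013, 0.012, -0.0], 'position': [0.239, -0.577, 0.23], 'tool_rot': [[0.924, 0.383, -0.001], [0.383, -0.924, 0.002], [-0.0, -0.002, -1.0]], 'contact_force': [0.001, -0.634, -0.411], 'wrist_torque': [0.066, 0.019, -0.005], 'grip_force': 0.0, 'opening': 0.086}
scene [[412.83791952   0.         260.70143481]
 [  0.         412.83791952 192.1469514 ]
 [  0.           0.           1.        ]] [ 1.83080924 -0.80464274  0.55177284] [-0.47481099  0.19220657  0.72984207]
top [[391.5342681    0.         252.8746783 ]
 [  0.         391.5342681  195.64884043]
 [  0.           0.           1.        ]] [ 2.13323564 -2.17850043  0.16535507] [-0.14059725  0.5458153   1.07199231]
```

View pics/scene.png

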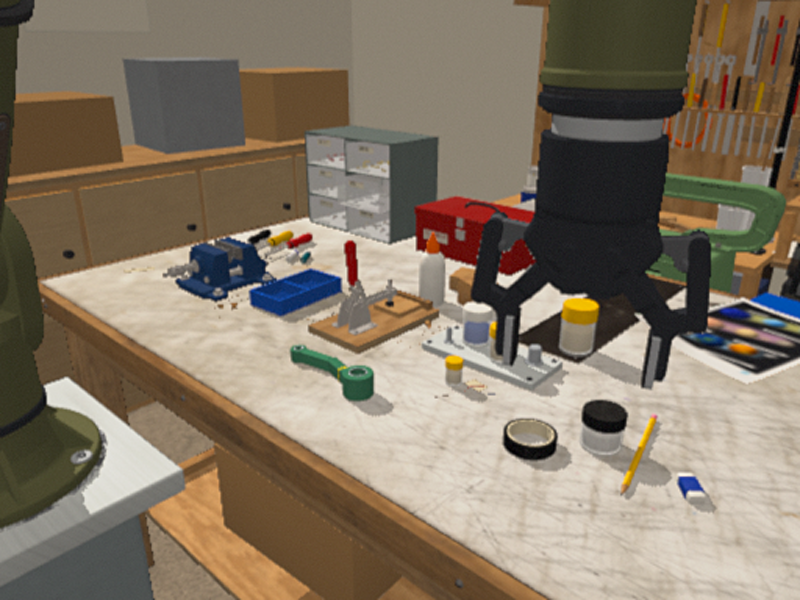

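View pics/top.png

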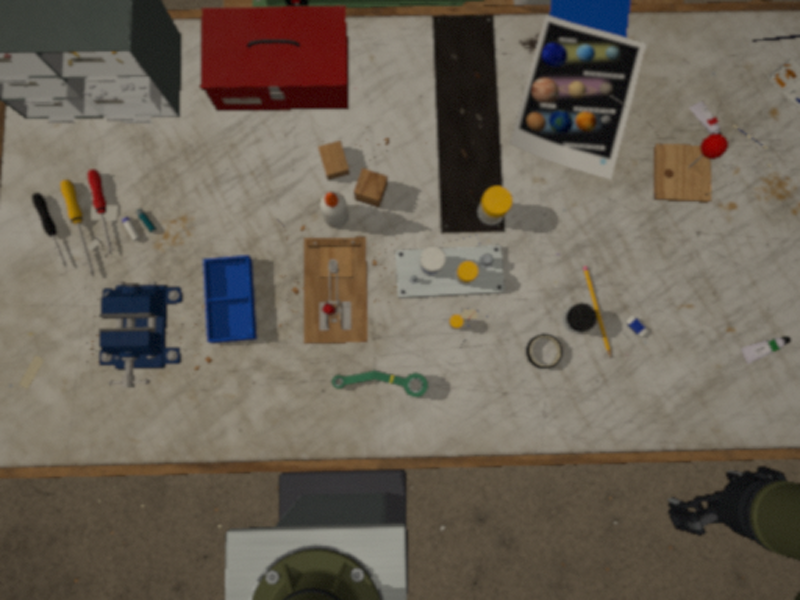

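The scene view shows the jig with both jars, at about (490,350). In the top view:
- **Yellow caps:** (468,271) stands on the jig, (497,202) is a larger one on the mat, and (457,322) is a tiny one on the table. I choose the one on the jig.
- **White cap:** the blue jar is at (432,260). The only other white object is the glue bottle at (333,208).
- **Lever:** the boss is at (416,384), the band at (391,379) and the eye at (339,381).
- **Jig pins:** the thick pin is at (488,259) and the thin one is near (420,280).

Next is a close crop.

```bash
python3 - <<'E'
import cv2,numpy as np
im=np.load("top.npz")["color"][...,::-1]
# crop cols 125..335, rows 140..260 
a=im[150:200,190:330]; b=im[225:262,205:285]; c=im[155:225,120:195]
A=cv2.resize(a,None,fx=5.7,fy=5.7,interpolation=cv2.INTER_CUBIC)
B=cv2.resize(b,None,fx=5.7,fy=5.7,interpolation=cv2.INTER_CUBIC)
cv2.imwrite("pics/cA.png",A)
W=np.zeros((600,800,3),np.uint8); 
W[:A.shape[0],:A.shape[1]]=A; W[300:300+B.shape[0],:B.shape[1]]=B
C=cv2.resize(c,None,fx=4,fy=4,interpolation=cv2.INTER_CUBIC); W[300:300+C.shape[0],490:490+C.shape[1]]=C
cv2.imwrite("pics/crop.png",W)
E
```

```text
(no output)
```

View pics/crop.png

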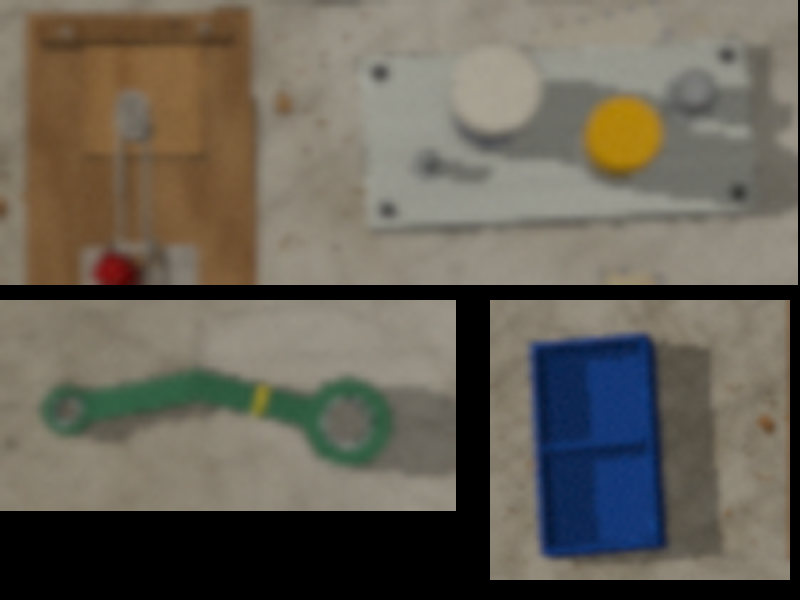

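The crop shows the yellow-capped jar beside the thick pin (695,88). The thin pin is at (428,160), the white cap at (498,90), and the lever's band at (260,400). The crate corners are clear too.

```bash
cat > h.py <<'E'
import numpy as np,cv2
def ray(c,uv,z):
    K=c["camera_matrix"];R=cv2.Rodrigues(np.array(c["rvec"],float))[0];t=np.array(c["tvec"],float).ravel()
    C=-R.T@t; d=R.T@np.linalg.solve(K,[uv[0],uv[1],1]); return C+d*(z-C[2])/d[2]
def fit(loc,wor):  # 2D rigid: returns origin, yaw deg, residual
    loc=np.array(loc);wor=np.array(wor)[:,:2];a=loc-loc.mean(0);b=wor-wor.mean(0)
    th=np.arctan2((a[:,0]*b[:,1]-a[:,1]*b[:,0]).sum(),(a*b).sum())
    R=np.array([[np.cos(th),-np.sin(th)],[np.sin(th),np.cos(th)]]);o=wor.mean(0)-R@loc.mean(0)
    return o,np.degrees(th),np.linalg.norm(wor-(loc@R.T+o),axis=1)
def rows(p,yaw):
    """shift/turn in handwheel units from current pose to TCP p, pointing down, finger-closing line (tool y) at world yaw (mod 180)"""
    from station import sensors
    from scipy.spatial.transform import Rotation as Ro
    s=sensors.state();R=np.array(s["tool_rot"]);best=None
    for k in(0,180):
        y=np.radians(yaw+k);Y=np.array([np.cos(y),np.sin(y),0]);Z=np.array([0,0,-1.]);T=np.c_[np.cross(Y,Z),Y,Z]
        rv=Ro.from_matrix(R.T@T).as_rotvec()/np.radians(90)
        if best is None or np.linalg.norm(rv)<np.linalg.norm(best):best=rv
    print("shift",np.round(R.T@(np.array(p)-s["position"])/.15,3),"turn",np.round(best,3),"pos",np.round(s["position"],4))
E
python3 - <<'E'
import numpy as np;from h import *
c=np.load("top.npz")
px=lambda uv,o,s:((uv[0]+.5)/s-.5+o[0],(uv[1]+.5)/s-.5+o[1])
A=lambda u,v,z:ray(c,px((u,v),(190,150),5.7),z)
B=lambda u,v,z:ray(c,px((u,v-300),(205,225),5.7),z)
C=lambda u,v,z:ray(c,px((u,v),(120,155),4),z)
m=[A(360,58,.012),A(748,42,.012),A(752,208,.012),A(370,230,.012),A(695,88,.037),A(428,160,.037)]
o,y,r=fit([[.1,-.045],[-.1,-.045],[-.1,.045],[.1,.045],[-.0685,-.014],[.0685,.014]],m);print("jig",o,y,r)
print("pins",m[4],m[5],"dist",np.linalg.norm(m[4]-m[5]))
print("blue",A(498,90,.072),"sand",A(624,134,.067))
m=[B(347,421,.034),B(67,409,.02),B(260,400,.02)];print("lever",fit([[-.0445,0],[.0925,.028],[0,0]],m))
m=[C(40,42,.03),C(160,36,.03),C(173,246,.03),C(55,254,.03)];print("crate corners",m)
# crate: long axis x along ? both directions equivalent
o,y,r=fit([[.0775,-.0425],[.0775,.0425],[-.0775,.0425],[-.0775,-.0425]],np.array([m[0],m[1],m[2],m[3]]));print("crate?",o,y,r)
o,y,r=fit([[.0775,.0425],[.0775,-.0425],[-.0775,-.0425],[-.0775,.0425]],np.array([m[0],m[1],m[2],m[3]]));print("crate",o,y,r)
for n,p in(("clampTL",A(25,13,.015)),("clampTR",A(252,13,.015)),("handle",A(115,268,.165)),("nuts",ray(c,(581*.64,318*.64),.05)),("big",ray(c,(497*.64,202*.64),.07)),("tiny",ray(c,(457*.64,322*.64),.03)),("glue",ray(c,(331*.64,200*.64),.13))):print(n,p[:2])
E
```

```text
jig [ 0.61131083 -0.25518582] 91.71513326328127 [0.00053553 0.00234908 0.0031062  0.00098443 0.00133214 0.00097806]
pins [ 0.62862416 -0.32283202  0.037     ] [ 0.59430487 -0.18695911  0.037     ] dist 0.1401401497050578
blue [ 0.6218596  -0.22040508  0.072     ] sand [ 0.59978356 -0.28189005  0.067     ]
lever (array([ 0.41249438, -0.14185652]), np.float64(74.66809596351791), array([0.00053511, 0.00054998, 0.00016401]))
crate corners [array([0.63986529, 0.20080919, 0.03      ]), array([0.64264108, 0.11473318, 0.03      ]), array([0.49058598, 0.10388812, 0.03      ]), array([0.48664416, 0.1869568 , 0.03      ])]
crate? [0.56493413 0.15159682] 5.646964709337198 [0.08412211 0.086914   0.08266987 0.08544715]
crate [0.56493413 0.15159682] 4.078510478416899 [0.00146063 0.00261958 0.00020693 0.00254141]
clampTL [0.67946524 0.01785765]
clampTR [ 0.67728685 -0.0991118 ]
handle [ 0.52488724 -0.04188166]
nuts [ 0.51212869 -0.48582387]
big [ 0.72432092 -0.34021251]
tiny [ 0.51166904 -0.26450218]
glue [ 0.71408976 -0.0452968 ]
```

```bash
python3 -m handwheel '[[[0.25,-0.09,0,0,0,-0.08,1],[0.5,-0.18,0,0,0,-0.16,1],[0.75,-0.27,0,0,0,-0.24,1],[1,-0.35,0,0,0,-0.32,1],[1,-0.35,0,0,0,-0.4,1],[1,-0.35,0,0,0,-0.48,1],[1,-0.35,0,0,0,-0.56,1],[1,-0.35,0,0,0,-0.64,1],[1,-0.35,0,0,0,-0.72,1],[1,-0.35,0,0,0,-0.75,1]]]'; python3 -c "
from h import *
rows([.6,-.25,.23],0)"
```

```text
clock: 0.93
position: [0.3574, -0.4713, 0.2308]
tool_rot: [[-0.007, 1.0, -0.001], [1.0, 0.007, 0.001], [0.001, -0.001, -1.0]]
contact_force: [0.3, 1.1, -0.4]
opening: 0.0849
grip_force: 0.0
shift [1.464 1.628 0.005] turn [-0.    -0.001  0.005] pos [ 0.3574 -0.4713  0.2308]
```

```bash
python3 -m handwheel '[[[0.25,0.25,0,0,0,0,1],[0.5,0.5,0,0,0,0,1],[0.75,0.75,0,0,0,0,1],[0.95,0.95,0,0,0,0,1]]]' >/dev/null; python3 -m handwheel '[[[0.25,0.25,0,0,0,0,0.5],[0.45,0.45,0,0,0,0,0.5],[0.5,0.6,0,0,0,0,0.5],[0.5,0.6,0,0,0,0,0.5],[0.5,0.6,0,0,0,0,0.5],[0.5,0.6,0,0,0,0,0.5]]]'; python3 - <<'E'
from station import sensors,eyes
import numpy as np,cv2
s=sensors.state();c=eyes.read_camera("wrist")
np.savez("w1.npz",p=s["position"],R=s["tool_rot"],**{k:np.array(v) for k,v in c.items()})
print(np.round(c["T_tool_cam"],3),c["camera_matrix"],s["position"],s["opening"])
cv2.imwrite("pics/w1.png",cv2.resize(c["color"][...,::-1],(800,600),interpolation=cv2.INTER_CUBIC))
E
```

```text
clock: 1.77
position: [0.5649, -0.279, 0.2306]
tool_rot: [[-0.0, 1.0, -0.002], [1.0, 0.0, -0.0], [-0.0, -0.002, -1.0]]
contact_force: [0.2, -0.4, 0.8]
opening: 0.0641
grip_force: 0.0
[[-0.    -0.958 -0.286  0.073]
 [ 1.    -0.     0.    -0.   ]
 [-0.    -0.286  0.958 -0.143]
 [ 0.     0.     0.     1.   ]] [[345.22416356   0.         252.79277416]
 [  0.         345.22416356 187.13975751]
 [  0.           0.           1.        ]] [ 0.56493339 -0.2789929   0.23057244] 0.06405465235256924
```

View pics/w1.png

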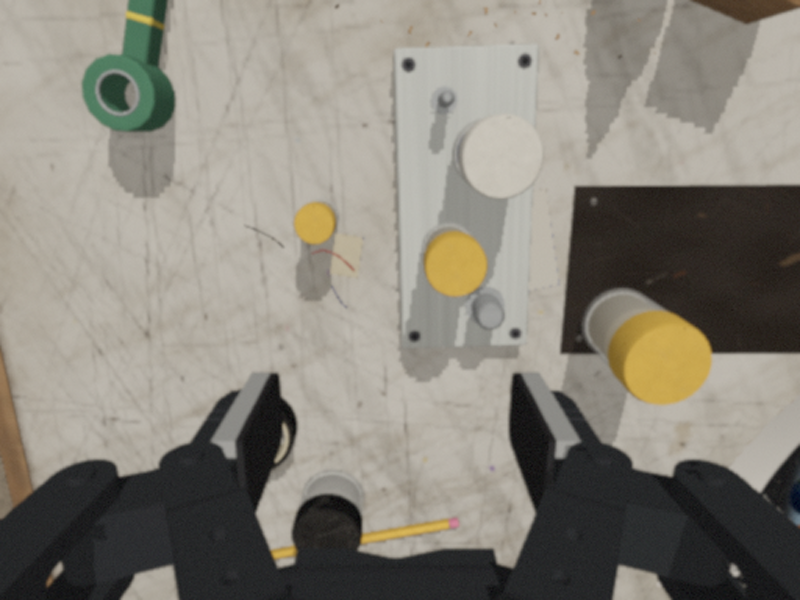

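The wrist view shows the jig with its corners at (396,48), (537,45), (521,344) and (402,346). The white cap is at (501,156) and the yellow cap at (456,264). The pin tops are at (447,98) and (489,313).

```bash
cat >> h.py <<'E'
def wray(d,uv,z,s=1.5625):
    """uv in 800x600 picture"""
    u=[(uv[0]+.5)/s-.5,(uv[1]+.5)/s-.5];T=d["T_tool_cam"]
    C=d["p"]+d["R"]@T[:3,3];v=d["R"]@T[:3,:3]@np.linalg.solve(d["camera_matrix"],[*u,1]);return C+v*(z-C[2])/v[2]
E
python3 - <<'E'
from h import *
d=np.load("w1.npz");W=lambda u,v,z:wray(d,(u,v),z)
m=[W(396,48,.012),W(537,45,.012),W(521,344,.012),W(402,346,.012),W(489,313,.037),W(447,98,.037)]
print("jig",fit([[.1,.045],[.1,-.045],[-.1,-.045],[-.1,.045],[-.0685,-.014],[.0685,.014]],m))
print("pins",m[4],m[5]);b=W(501,156,.072);print("blue",b,"sand",W(456,264,.067),"band",W(144,18,.02),"boss",W(119,91,.034))
rows([b[0],b[1],.033],0)
E
```

```text
jig (array([ 0.61013982, -0.25462035]), np.float64(91.19366385913436), array([0.00222804, 0.00229345, 0.00262158, 0.00221948, 0.00210576,
       0.00100576]))
pins [ 0.62600724 -0.32075531  0.037     ] [ 0.59474349 -0.18743224  0.037     ]
blue [ 0.62170065 -0.21902302  0.072     ] sand [ 0.59980622 -0.28037313  0.067     ] band [ 0.41511655 -0.14165782  0.02      ] boss [ 0.40103336 -0.18329937  0.034     ]
shift [0.406 0.383 1.318] turn [-0.001  0.    -0.001] pos [ 0.5645 -0.2798  0.2308]
```

```bash
python3 -m handwheel '[[[0.2,0.19,0.1,0,0,0,0.5],[0.40,0.38,0.3,0,0,0,0.5],[0.40,0.38,0.5,0,0,0,0.5],[0.40,0.38,0.7,0,0,0,0.5],[0.40,0.38,0.85,0,0,0,0.5],[0.40,0.38,1.0,0,0,0,0.5],[0.40,0.38,1.0,0,0,0,0.5]]]' ; python3 -m handwheel '[[[0,0,0.1,0,0,0,0.5],[0,0,0.2,0,0,0,0.5],[0,0,0.3,0,0,0,0.5],[0,0,0.32,0,0,0,0.5],[0,0,0.32,0,0,0,0.5],[0,0,0.32,0,0,0,0.1],[0,0,0.32,0,0,0,-0.2],[0,0,0.32,0,0,0,-0.2],[0,0,0.32,0,0,0,-0.2],[0,0,0.32,0,0,0,-0.2]]]' 30
```

```text
clock: 2.4
position: [0.6185, -0.2203, 0.0765]
tool_rot: [[0.002, 1.0, -0.008], [1.0, -0.002, 0.001], [0.001, -0.008, -1.0]]
contact_force: [-1.2, 0.8, -0.6]
opening: 0.0638
grip_force: 0.0
clock: 3.23
position: [0.6232, -0.2192, 0.035]
tool_rot: [[0.0, 1.0, 0.002], [1.0, -0.0, -0.001], [-0.001, 0.002, -1.0]]
contact_force: [-2.3, -0.5, 6.9]
opening: 0.0434
grip_force: 30.8
```

```bash
python3 -m handwheel '[[[0,0,-0.1,0,0,0,-0.2],[0,0,-0.3,0,0,0,-0.2],[0,0,-0.5,0,0,0,-0.2],[0,0,-0.7,0,0,0,-0.2],[0,0,-0.85,0,0,0,-0.2],[0,0,-1,0,0,0,-0.2]]]' ; python3 -m handwheel '[[[0,0,-0.2,0,0,0,-0.2],[0.1,0,-0.35,0,0,0,-0.2],[0.3,0,-0.4,0,0,0,-0.2],[0.5,0,-0.4,0,0,0,-0.2],[0.75,0,-0.4,0,0,0,-0.2],[1,0,-0.4,0,0,0,-0.2]]]';python3 -m handwheel '[[[0.25,0,0,0,0,0,-0.2],[0.5,0,0,0,0,0,-0.2],[0.75,0,0,0,0,0,-0.2],[1,0,0,0,0,0,-0.2]]]'; python3 -m handwheel '[[[0.25,0,0,0,0,0,-0.2],[0.4,0,0,0,0,0,-0.2],[0.47,-0.1,0,0,0,0,-0.2],[0.47,-0.14,0,0,0,0,-0.2],[0.47,-0.14,0.1,0,0,0,-0.2],[0.47,-0.14,0.2,0,0,0,-0.2],[0.47,-0.14,0.2,0,0,0,-0.2]]]'; python3 - <<'E'
from h import *
rows([.6023,.1543,.03],0)
E
```

```text
clock: 3.73
position: [0.6227, -0.2184, 0.1856]
tool_rot: [[-0.0, 1.0, 0.002], [1.0, 0.0, -0.0], [-0.0, 0.002, -1.0]]
contact_force: [1.2, -0.4, -0.8]
opening: 0.0437
grip_force: 30.9
clock: 4.23
position: [0.6223, -0.0678, 0.2441]
tool_rot: [[0.001, 1.0, 0.001], [1.0, -0.001, -0.0], [-0.0, 0.001, -1.0]]
contact_force: [0.3, 1.5, -0.4]
opening: 0.0433
grip_force: 31.0
clock: 4.57
position: [0.6221, 0.0832, 0.244]
tool_rot: [[-0.0, 1.0, 0.001], [1.0, 0.0, -0.0], [-0.0, 0.001, -1.0]]
contact_force: [-0.2, -0.6, -0.8]
opening: 0.0435
grip_force: 31.0
clock: 5.15
position: [0.6004, 0.1495, 0.2111]
tool_rot: [[0.001, 1.0, -0.003], [1.0, -0.001, -0.002], [-0.003, -0.003, -1.0]]
contact_force: [-0.4, -0.4, -0.0]
opening: 0.0435
grip_force: 30.9
shift [0.035 0.017 1.207] turn [-0.002  0.002 -0.001] pos [0.6004 0.1495 0.2111]
```

```bash
python3 -m handwheel '[[[0.03,0.015,0.15,0,0,0,-0.2],[0.03,0.015,0.35,0,0,0,-0.2],[0.03,0.015,0.55,0,0,0,-0.2],[0.03,0.015,0.75,0,0,0,-0.2],[0.03,0.015,0.9,0,0,0,-0.2],[0.03,0.015,0.95,0,0,0,-0.2],[0.03,0.015,0.95,0,0,0,-0.2]]]' ; python3 -m handwheel '[[[0,0,0.08,0,0,0,-0.2],[0,0,0.16,0,0,0,-0.2],[0,0,0.22,0,0,0,-0.2],[0,0,0.25,0,0,0,-0.2],[0,0,0.255,0,0,0,-0.2],[0,0,0.255,0,0,0,-0.2],[0,0,0.255,0,0,0,-0.2]]]'
```

```text
clock: 5.73
position: [0.6032, 0.1549, 0.0696]
tool_rot: [[0.001, 1.0, -0.003], [1.0, -0.001, -0.001], [-0.001, -0.003, -1.0]]
contact_force: [-0.7, -0.2, -0.3]
opening: 0.0433
grip_force: 31.0
clock: 6.32
position: [0.604, 0.1566, 0.0329]
tool_rot: [[-0.0, 1.0, 0.001], [1.0, 0.0, 0.0], [0.0, 0.001, -1.0]]
contact_force: [1.0, 0.3, -0.1]
opening: 0.0436
grip_force: 31.0
```

```bash
python3 -m handwheel '[[[0,0,0.015,0,0,0,-0.2],[0,0,0.025,0,0,0,-0.2],[0,0,0.025,0,0,0,-0.2],[0,0,0.025,0,0,0,-0.2]]]' ; python3 -m handwheel '[[[0,0,0,0,0,0,0.1],[0,0,0,0,0,0,0.2],[0,0,0,0,0,0,0.4],[0,0,0,0,0,0,0.4],[0,0,0,0,0,0,0.4],[0,0,-0.2,0,0,0,0.4],[0,0,-0.4,0,0,0,0.4],[0,0,-0.7,0,0,0,0.4],[0,0,-1,0,0,0,0.4],[0,0,-1,0,0,0,0.4]]]'; python3 - <<'E'
from h import *
from station import sensors,eyes
s=sensors.state();c=eyes.read_camera("wrist")
np.savez("w2.npz",p=s["position"],R=s["tool_rot"],**{k:np.array(v) for k,v in c.items()})
cv2.imwrite("pics/w2.png",cv2.resize(c["color"][...,::-1],(800,600),interpolation=cv2.INTER_CUBIC))
rows([.6,-.281,.23],0)
E
```

```text
clock: 6.65
position: [0.6037, 0.1564, 0.0288]
tool_rot: [[-0.0, 1.0, 0.0], [1.0, 0.0, 0.0], [0.0, 0.0, -1.0]]
contact_force: [0.4, -0.1, -0.1]
opening: 0.0432
grip_force: 31.0
clock: 7.48
position: [0.6065, 0.1583, 0.1863]
tool_rot: [[-0.0, 1.0, 0.01], [1.0, 0.0, 0.004], [0.004, 0.01, -1.0]]
contact_force: [0.9, 2.0, 0.4]
opening: 0.0595
grip_force: 0.0
shift [-2.925 -0.038 -0.31 ] turn [ 0.006 -0.002 -0.   ] pos [0.6062 0.1579 0.1847]
```

View pics/w2.png

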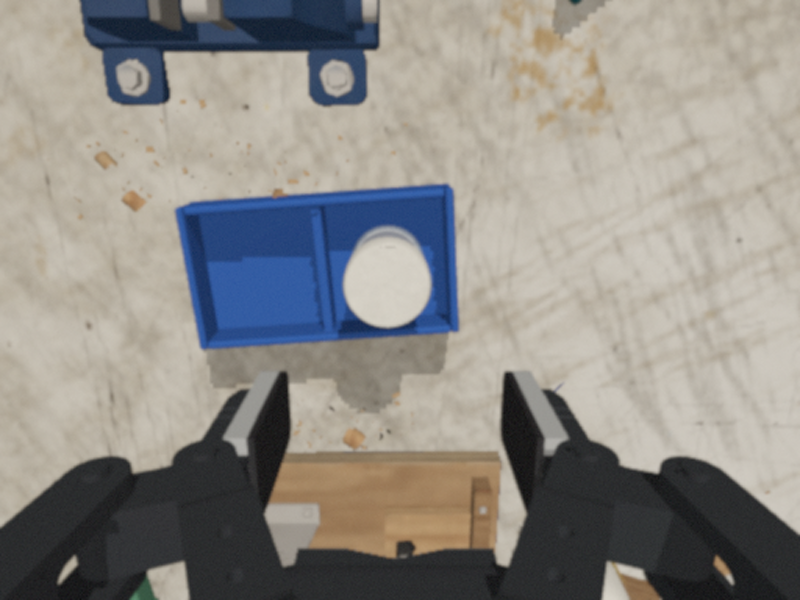

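The blue jar stands upright in the right-hand cell, with its cap at (387,280). The crate's rim corners are at (181,208), (450,187), (457,330) and (204,347).

```bash
python3 - <<'E'
from h import *
d=np.load("w2.npz");W=lambda u,v,z:wray(d,(u,v),z)
o,y,r=fit([[-.0775,.0425],[.0775,.0425],[.0775,-.0425],[-.0775,-.0425]],[W(181,208,.03),W(450,187,.03),W(457,330,.03),W(204,347,.03)])
t=np.radians(y);print(o,y,r,"a",o-.0375*np.array([np.cos(t),np.sin(t)]),"jar",W(387,280,.065))
E
python3 -m handwheel '[[[0,0,-0.2,0,0,0,0.3],[-0.1,0,-0.3,0,0,0,0.3],[-0.3,0,-0.31,0,0,0,0.3],[-0.55,0,-0.31,0,0,0,0.3],[-0.8,0,-0.31,0,0,0,0.3],[-1,0,-0.31,0,0,0,0.3]]]' ; python3 -m handwheel '[[[-0.25,0,0,0,0,0,0.3],[-0.5,0,0,0,0,0,0.3],[-0.75,0,0,0,0,0,0.3],[-1,0,0,0,0,0,0.3]]]'; python3 -m handwheel '[[[-0.25,0,0,0,0,0,0.3],[-0.5,0,0,0,0,0,0.3],[-0.75,0,0,0,0,0,0.3],[-0.92,-0.03,0,0,0,0,0.3],[-0.93,-0.04,0.1,0,0,0,0.3],[-0.93,-0.04,0.2,0,0,0,0.3],[-0.93,-0.04,0.2,0,0,0,0.3],[-0.93,-0.04,0.2,0,0,0,0.3]]]'; python3 - <<'E'
from h import *
rows([.6,-.281,.03],0)
E
```

```text
[0.56645687 0.15539987] 4.02399377445911 [0.00374092 0.00315114 0.00256586 0.00239285] a [0.52904932 0.15276834] jar [0.60320359 0.15922895 0.065     ]
clock: 8.03
position: [0.6033, 0.003, 0.2246]
tool_rot: [[0.001, 1.0, -0.001], [1.0, -0.001, -0.002], [-0.002, -0.001, -1.0]]
contact_force: [1.2, -1.3, -0.5]
opening: 0.0554
grip_force: 0.0
clock: 8.37
position: [0.6032, -0.1455, 0.2246]
tool_rot: [[-0.0, 1.0, -0.001], [1.0, 0.0, -0.0], [-0.0, -0.001, -1.0]]
contact_force: [0.8, -0.7, 0.6]
opening: 0.0552
grip_force: 0.0
clock: 9.03
position: [0.5971, -0.2828, 0.1942]
tool_rot: [[-0.0, 1.0, -0.002], [1.0, 0.0, 0.001], [0.001, -0.002, -1.0]]
contact_force: [0.6, -0.4, 0.7]
opening: 0.0556
grip_force: 0.0
shift [0.01  0.022 1.094] turn [-0.001 -0.001  0.   ] pos [ 0.5971 -0.2828  0.1942]
```

```bash
python3 -m handwheel '[[[0.01,0.02,0.15,0,0,0,0.3],[0.01,0.02,0.35,0,0,0,0.3],[0.01,0.02,0.55,0,0,0,0.3],[0.01,0.02,0.75,0,0,0,0.3],[0.01,0.02,0.85,0,0,0,0.3],[0.01,0.02,0.95,0,0,0,0.3],[0.01,0.02,1,0,0,0,0.3]]]' ; python3 -m handwheel '[[[0,0,0.05,0,0,0,0.3],[0,0,0.09,0,0,0,0.3],[0,0,0.09,0,0,0,0.3],[0,0,0.09,0,0,0,0],[0,0,0.09,0,0,0,-0.4],[0,0,0.09,0,0,0,-0.4],[0,0,0.09,0,0,0,-0.4],[0,0,0.09,0,0,0,-0.4]]]';python3 -m handwheel '[[[0,0,-0.1,0,0,0,-0.4],[0,0,-0.3,0,0,0,-0.4],[0,0,-0.5,0,0,0,-0.4],[0,0,-0.7,0,0,0,-0.4],[0,0,-0.85,0,0,0,-0.4],[0,0,-1,0,0,0,-0.4]]]'
```

```text
clock: 9.62
position: [0.6007, -0.2808, 0.0441]
tool_rot: [[-0.001, 1.0, -0.001], [1.0, 0.001, 0.001], [0.001, -0.001, -1.0]]
contact_force: [-1.3, 0.5, 0.1]
opening: 0.0555
grip_force: 0.0
clock: 10.28
position: [0.6012, -0.2817, 0.0326]
tool_rot: [[-0.0, 1.0, 0.001], [1.0, 0.0, -0.0], [-0.0, 0.001, -1.0]]
contact_force: [-0.6, 0.8, 4.6]
opening: 0.0356
grip_force: 30.1
clock: 10.78
position: [0.6008, -0.2816, 0.1835]
tool_rot: [[-0.0, 1.0, 0.001], [1.0, 0.0, -0.0], [-0.0, 0.001, -1.0]]
contact_force: [-0.2, 0.7, -0.6]
opening: 0.0356
grip_force: 30.3
```

```bash
python3 -m handwheel '[[[0,0,-0.2,0,0,0,-0.4],[0.1,0,-0.35,0,0,0,-0.4],[0.3,0,-0.4,0,0,0,-0.4],[0.5,0,-0.4,0,0,0,-0.4],[0.75,0,-0.4,0,0,0,-0.4],[1,0,-0.4,0,0,0,-0.4]]]';python3 -m handwheel '[[[0.25,0,0,0,0,0,-0.4],[0.5,0,0,0,0,0,-0.4],[0.75,0,0,0,0,0,-0.4],[1,0,0,0,0,0,-0.4]]]'; python3 -m handwheel '[[[0.25,0,0,0,0,0,-0.4],[0.5,0,0,0,0,0,-0.4],[0.75,-0.1,0,0,0,0,-0.4],[0.89,-0.3,0,0,0,0,-0.4],[0.89,-0.47,0.1,0,0,0,-0.4],[0.89,-0.47,0.2,0,0,0,-0.4],[0.89,-0.47,0.2,0,0,0,-0.4],[0.89,-0.47,0.2,0,0,0,-0.4]]]'; python3 - <<'E'
from h import *
rows([.529,.152,.026],0)
E
```

```text
clock: 11.28
position: [0.6004, -0.1309, 0.242]
tool_rot: [[0.002, 1.0, 0.0], [1.0, -0.002, -0.0], [-0.0, 0.0, -1.0]]
contact_force: [0.1, -0.7, -1.4]
opening: 0.0359
grip_force: 30.3
clock: 11.62
position: [0.6003, 0.02, 0.2419]
tool_rot: [[0.0, 1.0, 0.0], [1.0, -0.0, -0.0], [-0.0, 0.0, -1.0]]
contact_force: [0.4, -0.1, -0.6]
opening: 0.0358
grip_force: 30.3
clock: 12.28
position: [0.5303, 0.1514, 0.2118]
tool_rot: [[0.0, 1.0, -0.001], [1.0, -0.0, -0.001], [-0.001, -0.001, -1.0]]
contact_force: [1.1, -0.0, -0.4]
opening: 0.036
grip_force: 30.3
shift [ 0.005 -0.008  1.238] turn [-0.  0. -0.] pos [0.5303 0.1514 0.2118]
```

```bash
python3 -m handwheel '[[[0,-0.01,0.15,0,0,0,-0.4],[0,-0.01,0.35,0,0,0,-0.4],[0,-0.01,0.55,0,0,0,-0.4],[0,-0.01,0.75,0,0,0,-0.4],[0,-0.01,0.9,0,0,0,-0.4],[0,-0.01,1,0,0,0,-0.4],[0,-0.01,1,0,0,0,-0.4]]]' ; python3 -m handwheel '[[[0,0,0.08,0,0,0,-0.4],[0,0,0.16,0,0,0,-0.4],[0,0,0.22,0,0,0,-0.4],[0,0,0.235,0,0,0,-0.4],[0,0,0.245,0,0,0,-0.4],[0,0,0.245,0,0,0,-0.4],[0,0,0.245,0,0,0,-0.4]]]'
```

```text
clock: 12.87
position: [0.5287, 0.1507, 0.0593]
tool_rot: [[0.002, 1.0, -0.004], [1.0, -0.002, -0.001], [-0.001, -0.004, -1.0]]
contact_force: [-1.1, -0.3, -1.0]
opening: 0.0354
grip_force: 30.3
clock: 13.45
position: [0.5294, 0.152, 0.0259]
tool_rot: [[0.0, 1.0, 0.001], [1.0, -0.0, 0.0], [0.0, 0.001, -1.0]]
contact_force: [-0.0, 0.0, 0.2]
opening: 0.0355
grip_force: 30.3
```

```bash
python3 -m handwheel '[[[0,0,0,0,0,0,-0.1],[0,0,0,0,0,0,0.1],[0,0,0,0,0,0,0.1],[0,0,0,0,0,0,0.1],[0,0,-0.15,0,0,0,0.1],[0,0,-0.4,0,0,0,0.1],[0,0,-0.7,0,0,0,0.1],[0,0,-1,0,0,0,0.1],[0,0,-1,0,0,0,0.1]]]'; python3 - <<'E'
from h import *
from station import sensors,eyes
s=sensors.state();c=eyes.read_camera("wrist")
np.savez("w3.npz",p=s["position"],R=s["tool_rot"],**{k:np.array(v) for k,v in c.items()})
cv2.imwrite("pics/w3.png",c["color"][...,::-1])
rows([.4125,-.18,.23],-15.3)
E
```

```text
clock: 14.2
position: [0.5313, 0.1538, 0.1817]
tool_rot: [[-0.001, 1.0, 0.009], [1.0, 0.001, 0.003], [0.003, 0.009, -1.0]]
contact_force: [1.1, 0.5, -0.3]
opening: 0.047
grip_force: 0.0
shift [-2.221 -0.788 -0.344] turn [ 0.005 -0.002  0.17 ] pos [0.5311 0.1533 0.1802]
```

View pics/w3.png

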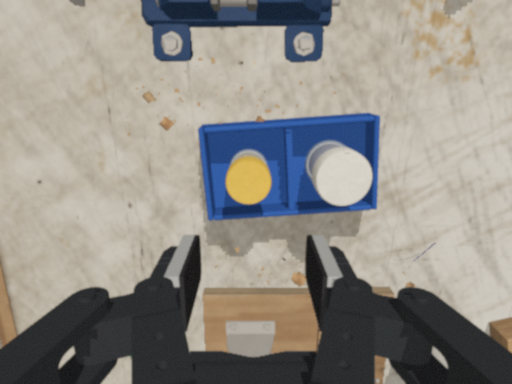

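Both jars are upright in their own cells: yellow at (248,180) and white at (342,176). Next I go to look at the lever.

```bash
python3 -m handwheel '[[[0,0,-0.2,0,0,0,0.1],[-0.1,-0.1,-0.34,0,0,0,0.1],[-0.3,-0.25,-0.34,0,0,0,0.1],[-0.5,-0.4,-0.34,0,0,0,0.1],[-0.7,-0.55,-0.34,0,0,0,0.1],[-0.9,-0.7,-0.34,0,0,0,0.1],[-1,-0.8,-0.34,0,0,0,0.1]]]';python3 -m handwheel '[[[-0.25,0,0,0,0,0,0.1],[-0.5,0,0,0,0,0,0.1],[-0.75,0,0,0,0,0,0.1],[-1,0,0,0,0,0,0.1]]]'; python3 -m handwheel '[[[-0.25,0,0,0,0,0.08,0],[-0.5,0,0,0,0,0.15,0],[-0.7,0,0,0,0,0.17,0],[-0.7,0,0,0,0,0.17,0],[-0.7,0,0,0,0,0.17,0],[-0.7,0,0,0,0,0.17,0],[-0.7,0,0,0,0,0.17,0]]]'; python3 - <<'E'
from h import *
from station import sensors,eyes
s=sensors.state();c=eyes.read_camera("wrist")
np.savez("w4.npz",p=s["position"],R=s["tool_rot"],**{k:np.array(v) for k,v in c.items()})
cv2.imwrite("pics/w4.png",cv2.resize(c["color"][...,::-1],(800,600),interpolation=cv2.INTER_CUBIC))
print(s["position"])
E
```

```text
clock: 14.83
position: [0.4057, -0.0016, 0.2248]
tool_rot: [[0.003, 1.0, -0.003], [1.0, -0.003, -0.002], [-0.002, -0.003, -1.0]]
contact_force: [0.1, -0.8, -0.4]
opening: 0.047
grip_force: 0.0
clock: 15.17
position: [0.4078, -0.1499, 0.2254]
tool_rot: [[-0.0, 1.0, -0.001], [1.0, 0.0, -0.0], [-0.0, -0.001, -1.0]]
contact_force: [0.7, 0.1, -0.2]
opening: 0.0474
grip_force: 0.0
clock: 15.75
position: [0.4088, -0.2517, 0.2256]
tool_rot: [[0.262, 0.965, -0.001], [0.965, -0.262, 0.001], [0.001, -0.001, -1.0]]
contact_force: [-0.6, -0.1, -0.0]
opening: 0.0428
grip_force: 0.0
[ 0.40875194 -0.25168756  0.22563385]
```

View pics/w4.png

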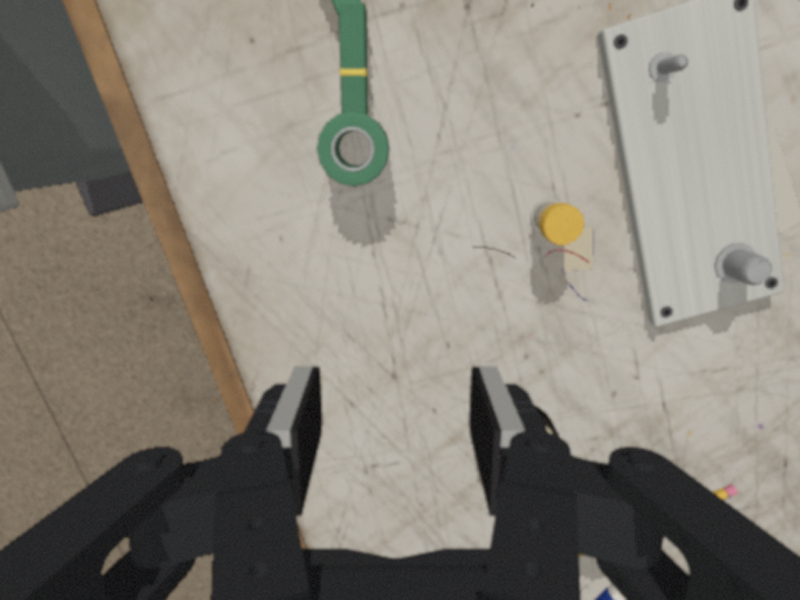

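The view shows the lever's band at (354,72), the boss top centre at (353,149), and the straight arm lying almost vertical in the picture.

```bash
python3 - <<'E'
from h import *
d=np.load("w4.npz");W=lambda u,v,z:wray(d,(u,v),z)
b=W(354,72,.02);s=W(353,149,.034);a1=W(353.5,25,.02);a2=W(354.5,105,.02)
print("band",b,"boss",s,"arm yaw",[np.degrees(np.arctan2(*(p-q)[[1,0]])) for p,q in((b,s),(a1,a2))],np.linalg.norm((b-s)[:2]))
print("pins",W(757,269,.037),W(684,62,.037))
rows([*b[:2],.02],-15.2)
E
```

```text
band [ 0.41246144 -0.1417571   0.02      ] boss [ 0.40033571 -0.1843979   0.034     ] arm yaw [np.float64(74.12589003131527), np.float64(74.33492802589245)] 0.04433137062477679
pins [ 0.62648911 -0.32174907  0.037     ] [ 0.59581044 -0.18780372  0.037     ]
shift [ 0.713 -0.168  1.373] turn [-0.    -0.     0.001] pos [ 0.4088 -0.2517  0.2258]
```

```bash
python3 -m handwheel '[[[0.25,-0.06,0.1,0,0,0,0],[0.5,-0.12,0.2,0,0,0,0],[0.713,-0.168,0.3,0,0,0,0],[0.713,-0.168,0.5,0,0,0,0],[0.713,-0.168,0.7,0,0,0,0],[0.713,-0.168,0.9,0,0,0,0],[0.713,-0.168,0.98,0,0,0,0],[0.713,-0.168,1,0,0,0,0],[0.713,-0.168,1,0,0,0,0]]]';python3 - <<'E'
from h import *
rows([.4125,-.1418,.006],-15.4)
E
```

```text
clock: 16.55
position: [0.4124, -0.1423, 0.0757]
tool_rot: [[0.262, 0.965, -0.001], [0.965, -0.262, 0.001], [0.0, -0.002, -1.0]]
contact_force: [0.6, 1.4, 0.2]
opening: 0.0426
grip_force: 0.0
shift [0.003 0.    0.464] turn [-0.001 -0.     0.002] pos [ 0.4124 -0.1423  0.0757]
```

```bash
python3 -m handwheel '[[[0,0,0.1,0,0,0,0],[0,0,0.2,0,0,0,0],[0,0,0.3,0,0,0,0],[0,0,0.38,0,0,0,0],[0,0,0.43,0,0,0,0],[0,0,0.46,0,0,0,0],[0,0,0.46,0,0,0,0],[0,0,0.46,0,0,0,0]]]'; python3 -m handwheel '[[[0,0,0,0,0,0,-0.3],[0,0,0,0,0,0,-0.5],[0,0,0,0,0,0,-0.9],[0,0,0,0,0,0,-0.9],[0,0,0,0,0,0,-0.9],[0,0,0,0,0,0,-0.9]]]' 80
```

```text
clock: 17.22
position: [0.4131, -0.1433, 0.0076]
tool_rot: [[0.264, 0.965, 0.001], [0.965, -0.264, -0.0], [-0.0, 0.001, -1.0]]
contact_force: [0.0, 1.0, 0.5]
opening: 0.0425
grip_force: 0.0
clock: 17.72
position: [0.4125, -0.1434, 0.0078]
tool_rot: [[0.264, 0.965, 0.0], [0.965, -0.264, -0.001], [-0.001, 0.0, -1.0]]
contact_force: [-2.6, 0.5, 10.0]
opening: 0.0137
grip_force: 78.6
```

```bash
python3 -m handwheel '[[[0,0,-0.03,0,0,0,-0.9],[0,0,-0.1,0,0,0,-0.9],[0,0,-0.2,0,0,0,-0.9],[0,0,-0.3,0,0,0,-0.9],[0,0,-0.4,0,0,0,-0.9],[0,0,-0.5,0,0,0,-0.9],[0,0,-0.6,0,0,0,-0.9],[0,0,-0.65,0,0,0,-0.9],[0,0,-0.65,0,0,0,-0.9]]]'; python3 - <<'E'
from h import *
from station import sensors,eyes
s=sensors.state();c=eyes.read_camera("wrist")
np.savez("w5.npz",p=s["position"],R=s["tool_rot"],**{k:np.array(v) for k,v in c.items()})
cv2.imwrite("pics/w5.png",cv2.resize(c["color"][...,::-1],(800,600),interpolation=cv2.INTER_CUBIC))
print(s["position"],s["wrist_torque"])
E
```

```text
clock: 18.47
position: [0.4131, -0.1436, 0.1057]
tool_rot: [[0.264, 0.964, 0.002], [0.964, -0.264, -0.001], [-0.0, 0.002, -1.0]]
contact_force: [0.5, -0.1, -7.1]
opening: 0.0133
grip_force: 79.4
[ 0.41310623 -0.14364419  0.10570335] [-0.06237448 -0.09662598 -0.00339107]
```

View pics/w5.png

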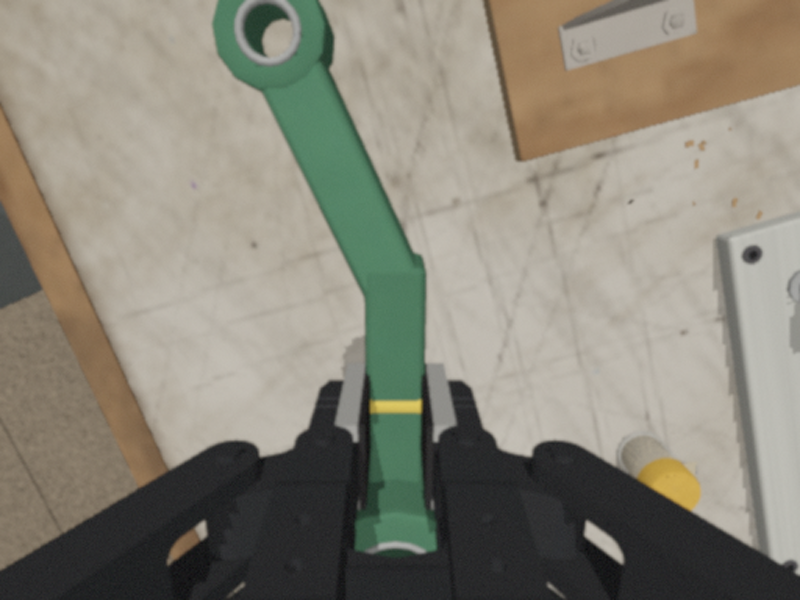

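The lever is held and looks level. The band is at (396,407) and the eye ring at (267,30).

```bash
python3 - <<'E'
from h import *
d=dict(np.load("w5.npz"));pw,Rw=d["p"],d["R"]
d["p"]=np.zeros(3);d["R"]=np.eye(3);W=lambda u,v,z:wray(d,(u,v),z)
print("tool: band",W(396,407,-.0122),"eye",W(267,30,-.0122),"armfar",W(396,275,-.0122))
print("eye if 3mm lower/higher",W(267,30,-.0092),W(267,30,-.0152))
# scale check: eye outer width 26mm
print("eye width",W(332,40,-.0122)-W(215,30,-.0122))
E
```

```text
tool: band [ 1.38143046e-03 -8.37026893e-05 -1.22000000e-02] eye [ 0.0940938  -0.02855242 -0.0122    ] armfar [ 3.81992381e-02 -8.34704436e-05 -1.22000000e-02]
eye if 3mm lower/higher [ 0.09458738 -0.02920157 -0.0092    ] [ 0.09360023 -0.02790326 -0.0152    ]
eye width [-0.00202988  0.02575135  0.        ]
```

```bash
python3 - <<'E'
from h import *
rows([.6257,-.2796,.14],1.7)
E
```

```text
shift [-0.499  1.61  -0.233] turn [ 0.001  0.    -0.189] pos [ 0.4127 -0.1436  0.1048]
```

```bash
python3 -m handwheel '[[[0,0.05,-0.1,0,0,0,-0.9],[-0.1,0.2,-0.2,0,0,0,-0.9],[-0.2,0.35,-0.233,0,0,0,-0.9],[-0.3,0.5,-0.233,0,0,0,-0.9],[-0.4,0.65,-0.233,0,0,0,-0.9],[-0.48,0.8,-0.233,0,0,0,-0.9],[-0.5,0.9,-0.233,0,0,0,-0.9],[-0.5,1,-0.233,0,0,0,-0.9]]]'; python3 -m handwheel '[[[0,0.1,0,0,0,-0.03,-0.9],[0,0.2,0,0,0,-0.06,-0.9],[0,0.3,0,0,0,-0.09,-0.9],[0,0.4,0,0,0,-0.12,-0.9],[0,0.5,0,0,0,-0.15,-0.9],[0,0.58,0,0,0,-0.18,-0.9],[0,0.61,0,0,0,-0.189,-0.9],[0,0.61,0,0,0,-0.189,-0.9],[0,0.61,0,0,0,-0.189,-0.9],[0,0.61,0,0,0,-0.189,-0.9]]]'; python3 - <<'E'
from h import *
rows([.6257,-.2796,.066],1.7)
E
```

```text
clock: 19.18
position: [0.5369, -0.2572, 0.1371]
tool_rot: [[0.266, 0.964, -0.003], [0.964, -0.266, 0.0], [-0.001, -0.003, -1.0]]
contact_force: [-1.2, 0.6, -7.2]
opening: 0.0135
grip_force: 79.6
clock: 20.02
position: [0.6247, -0.2791, 0.1387]
tool_rot: [[-0.029, 1.0, -0.002], [1.0, 0.029, 0.0], [0.0, -0.002, -1.0]]
contact_force: [-0.2, 0.6, -7.4]
opening: 0.0136
grip_force: 79.6
shift [-0.004  0.008  0.484] turn [-0.001 -0.    -0.   ] pos [ 0.6247 -0.2791  0.1387]
```

```bash
python3 -m handwheel '[[[0,0.008,0.08,0,0,0,-0.9],[-0.004,0.008,0.16,0,0,0,-0.9],[-0.004,0.008,0.24,0,0,0,-0.9],[-0.004,0.008,0.32,0,0,0,-0.9],[-0.004,0.008,0.4,0,0,0,-0.9],[-0.004,0.008,0.45,0,0,0,-0.9],[-0.004,0.008,0.484,0,0,0,-0.9],[-0.004,0.008,0.484,0,0,0,-0.9],[-0.004,0.008,0.484,0,0,0,-0.9]]]'; python3 - <<'E'
from h import *
from station import sensors,eyes
s=sensors.state();print(s["position"],s["tool_rot"])
W=np.zeros((600,800,3),np.uint8)
c=eyes.read_camera("wrist");np.savez("w6.npz",p=s["position"],R=s["tool_rot"],**{k:np.array(v) for k,v in c.items()})
W[:300,:400]=cv2.resize(c["color"][...,::-1],(400,300))
W[300:,:400]=cv2.resize(c["color"][0:90,110:230,::-1],(400,300),interpolation=cv2.INTER_CUBIC)
t=eyes.read_camera("top")["color"];W[:300,400:]=cv2.resize(t[140:215,240:340,::-1],(400,300),interpolation=cv2.INTER_CUBIC)
t=eyes.read_camera("scene")["color"];W[300:,400:]=cv2.resize(t[170:260,250:370,::-1],(400,300),interpolation=cv2.INTER_CUBIC)
cv2.imwrite("pics/fin.png",W)
E
```

```text
clock: 20.77
position: [0.6272, -0.2798, 0.0667]
tool_rot: [[-0.03, 1.0, -0.0], [1.0, 0.03, 0.0], [0.0, -0.0, -1.0]]
contact_force: [0.6, 0.5, -6.6]
opening: 0.0134
grip_force: 79.5
[ 0.62717152 -0.27983585  0.06674597] [[-3.00089914e-02  9.99549624e-01 -9.98017221e-05]
 [ 9.99549600e-01  3.00090144e-02  2.37973792e-04]
 [ 2.40861565e-04 -9.26154179e-05 -9.99999967e-01]]
```

View pics/fin.png

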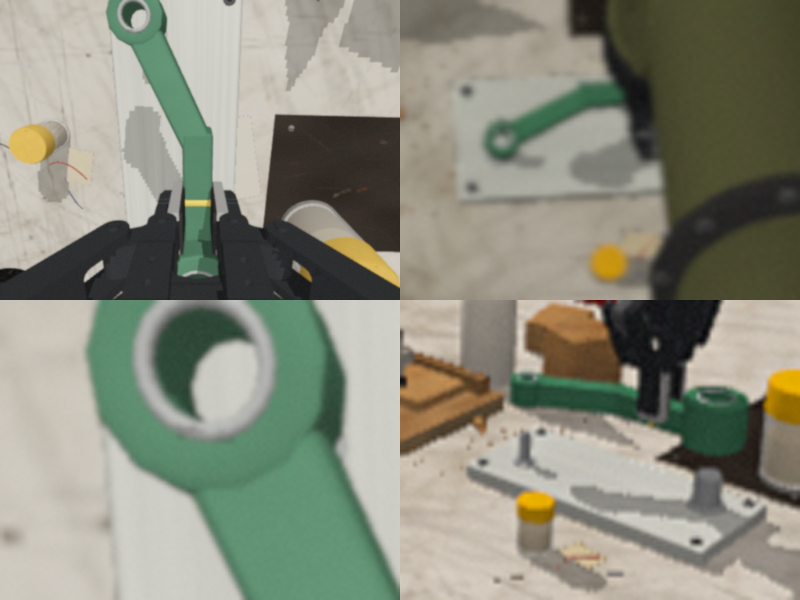

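The wrist and scene views show the lever level above the jig. In the composite, the eye top is at (530,379) and the thin pin top at (524,435). The boss top is at (714,394) and the thick pin top at (709,472). In the top view, the eye is at (503,138).

```bash
python3 - <<'E'
from h import *
s=np.load("scene.npz");t=np.load("top.npz")
S=lambda u,v,z:np.round(ray(s,((u-400+.5)*.3-.5+250,(v-300+.5)*.3-.5+170),z)[:2],4)
print("scene eye",S(530,379,.079),"thin",S(524,435,.037),"boss",S(714,394,.093),"thick",S(709,472,.037))
print("top eye",np.round(ray(t,((503.5)/4-.5-100+240,138.5/4-.5+140),.079)[:2],4))
from station import sensors
q=sensors.state();R=np.array(q["tool_rot"]);p=np.array(q["position"])
f=lambda x,y:np.round((p+R@np.array([x+.0014,-y,0]))[:2],4)
print("kin boss",f(-.0445,0),"eye",f(.0925,.028))
rows([.6257,-.2796,.0655],1.7)
E
```

```text
scene eye [ 0.5999 -0.187 ] thin [ 0.5934 -0.1884] boss [ 0.6381 -0.3161] thick [ 0.6335 -0.3204]
top eye [ 0.5963 -0.1872]
kin boss [ 0.6289 -0.3231] eye [ 0.5968 -0.187 ]
shift [ 0.003 -0.013  0.015] turn [0.001 0.    0.   ] pos [ 0.6276 -0.2801  0.0678]
```

```bash
python3 -m handwheel '[[[0.003,-0.015,0.01,0,0,0,-0.9],[0.003,-0.015,0.01,0,0,0,-0.9],[0.003,-0.015,0.01,0,0,0,-0.9],[0.003,-0.015,0.01,0,0,0,-0.9],[0.003,-0.015,0.01,0,0,0,-0.9],[0.003,-0.015,0.01,0,0,0,-0.9]]]'; python3 - <<'E'
from h import *
from station import sensors,eyes
rows([.6250,-.2796,.0655],1.7)
t=eyes.read_camera("scene")["color"]
cv2.imwrite("pics/fin2.png",cv2.resize(t[180:250,280:370,::-1],(774,602),interpolation=cv2.INTER_CUBIC)[:600])
q=sensors.state();R=np.array(q["tool_rot"]);p=np.array(q["position"])
f=lambda x,y:np.round((p+R@np.array([x+.0014,-y,0]))[:2],4)
print("kin boss",f(-.0445,0),"eye",f(.0925,.028))
E
```

```text
clock: 21.42
position: [0.6249, -0.2796, 0.0655]
tool_rot: [[-0.03, 1.0, 0.0], [1.0, 0.03, -0.0], [-0.0, 0.0, -1.0]]
contact_force: [0.3, -0.5, -7.5]
opening: 0.0138
grip_force: 79.6
shift [-0.     0.001 -0.   ] turn [0. 0. 0.] pos [ 0.6249 -0.2796  0.0655]
kin boss [ 0.6261 -0.3226] eye [ 0.594  -0.1865]
```

View pics/fin2.png

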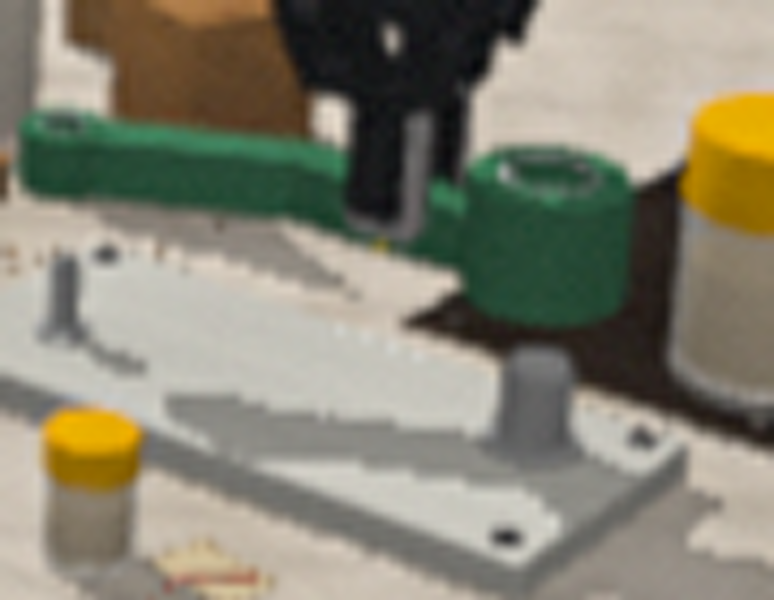

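The eye ring is at (64,121) above the thin pin top at (66,257). The boss ring is at (550,173) above the thick pin top at (540,358).

```bash
python3 - <<'E'
from h import *
s=np.load("scene.npz")
S=lambda u,v,z:np.round(ray(s,((u+.5)/8.6-.5+280,(v+.5)/8.6-.5+180),z)[:2],4)
print("eye-pin",S(64,121,.0777)-S(66,257,.037),"boss-pin",S(550,173,.0917)-S(540,358,.037))
P=lambda x:cv2.projectPoints(np.array(x,float)[None],s["rvec"],s["tvec"],s["camera_matrix"],None)[0].ravel()
d=(P([.627,-.3218,.0917])-P([.627,-.3218,.037]))*8.6;e=(P([.595,-.1874,.0777])-P([.595,-.1874,.037]))*8.6
print(d,e)
for a in([.001,0,0],[0,.001,0],[0,0,.001]):print((P(np.array([.627,-.3218,.0917])+a)-P([.627,-.3218,.0917]))*8.6)
E
```

```text
eye-pin [0.001  0.0032] boss-pin [-0.0026  0.0006]
[  17.2173312  -188.19205596] [   4.70715833 -132.30579676]
[ 2.04523012 -1.1041179 ]
[-3.30954268 -1.04181174]
[ 0.32190873 -3.51858626]
```

```bash
python3 -m handwheel '[[[-0.004,0.005,0,0,0,0,-0.9],[-0.004,0.005,0,0,0,0,-0.9],[-0.004,0.005,0,0,0,0,-0.9],[-0.004,0.005,0,0,0,0,-0.9],[-0.004,0.005,0,0,0,0,-0.9],[-0.004,0.005,0,0,0,0,-0.9]]]'; python3 -c "
from station import job;print(job.close_job())"
```

```text
clock: 21.97
position: [0.6256, -0.2801, 0.0654]
tool_rot: [[-0.03, 1.0, -0.0], [1.0, 0.03, 0.0], [0.0, -0.0, -1.0]]
contact_force: [-0.3, -0.2, -5.9]
opening: 0.0136
grip_force: 79.6
the job is handed in; nothing more can be done
None
```

I handed the job in at about 22 s: both jars stand upright in their own crate cells, and the lever is held level over the jig pins, about 2 cm clear, with its bores within about 2–3 mm of the pin centres by my camera measurements.

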